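# Put the spare battery pack on charge

### The arm

A 7-joint arm with a two-finger parallel gripper is mounted at the origin on the work surface. World frame = base frame: x ahead of the robot, y to its left, z up, the work surface at z = 0. Lengths are in m, angles in rad, forces in N, time in s.
With the tool pointing down it reaches from about 0.425 to 0.875 m from the base axis. Payload 8.4 kg.
Tool frame: the origin (TCP) lies between the finger pads; the fingertips stand bot.tips_ahead ahead of it and the grasp point (between the pads) lies 5 mm behind it (bot.tips_ahead is the distance from the TCP to the fingertips, in m); z points along the fingers, y is the direction in which the jaws open and shut (so a half turn about z gives the same grasp; the last joint's range is limited). The gripper opens to 85 mm and grips with 20 to 120 N. Pads are 22 mm wide; open, the fingers measure 114 mm over their backs; the gripper's body (76 mm by 85 mm) begins 54 mm behind the grasp point. The pads swing forward as they close: fully open they stand 13 mm farther back than shut.
Start: joints at [1.068, 0.333, 0.04, 1.465, -0.013, 1.343, -0.059], TCP at [0.255, -0.598, 0.245] pointing down, gripper open.
Joint ranges: [-2.58, 2.58], [-0.38, 2.09], [-1.3, 1.39], [0.25, 2.4], [-1.5, 4.64], [0.08, 2.09], [-2.65, 2.65]. Speed limits (rad/s): [2.22, 2.22, 2.79, 2.79, 3.14, 3.14, 3.14].

### API

Orientations are given as a rotation vector (axis times angle).
In Python, from cell import bot gives the robot as it stands.
- The arm moves only by the tool carry_out, never from a script. Its argument "commands" is a list of rows, each a list of 5 numbers: the shift along the world's x, y, z as a fraction of full scale, then the turn about the world's z as a fraction of full scale, then the gripper's target within -1 to 1 (fully open at 1, half-way at 0, shut at -1). A call has 1 to 8 rows; each row shifts and turns the commanded pose from where the row before left it; what a row does not reach is not made up. Full scale, the value 1, is 0.4 m for a shift and 180 degrees for a turn. A row lasts 1/8 s, in which the tool goes at most 62.5 mm and 10.7 degrees, less where a joint would pass 70% of its speed; a pose out of reach is approached as far as the arm can. A call with a number of a shift or a turn outside -1 to 1 is refused whole. A call with a gripper value outside its range is refused whole. The fingers move at their own pace and stop on an object; "newtons" is the grip in N (left out, the last holds). Time passes only in rows, so rows that do not move let the fingers close. It gives the time, the measured TCP pose, the force and the opening at its end, in the units of the state.
- bot.observe(): the state, without advancing time (a new reading comes with each control period).
- bot.camera(name): name is "scene" or "top" or "wrist"; returns the picture (420x560x3 uint8, red, green, blue); there is no depth.
- bot.get_calibration(name): a dict with "mtx" (3x3 intrinsics, pixels), "xyz" and "rotation" of the camera in the world. Camera axes: x right, y down, z forward; pixel columns grow to the right and rows downward; lengths in m; the calibration is good to about 2 mm. A picture is of the moment at which its call begins: read the wrist's pose just before it. get_calibration takes no time and is no camera call; for the wrist camera it gives the pose at the moment of the call.
- bot.close_job(): hands the job in, once; it reports no verdict.
The state is a dict: "time_s": time; "qpos": joint angles; "qd": joint speeds; "joint_torque": joint torques, N m; "tcp_pos": TCP position; "tool_rot": TCP orientation; "ft_force": force on the tool from outside, world axes, zero at the start; "ft_torque": the same for the moment, N m; "opening": finger opening in m.
Only numpy, scipy, OpenCV 4.12 (cv2) and the standard library are available. Lean on these libraries where they do the work, as an engineer would, in place of code of your own. Each camera call takes 0.05 s, during which the arm holds its last target. There are 200 camera calls.

### The job

In the rack, tip the battery pack (the flat-topped one, without a carry handle) forward by its top edge until it leans on the rack's sloping front board, then take it by its spine side, stand it upright on the rubber mat and let go. Take it again by its back half and stand it in the charging dock, spine first, fully home against the dock's end wall. Leave the two tool cases standing in the rack and do not disturb the other things on the bench.

Things in the scene. Friction and masses are not known exactly. Their poses are not given: they have to be found in the camera images.
- pack: Battery pack: plain black slab, depth 100 (x), thickness 46 (y), height 160 mm (z), flat top, no handle, 0.4 to 0.75 kg. Origin: centre of underside; its spine (46 mm wide face, copper strips) looks to its -x. Starts upright in one of the rack's three places, spine to the robot, about 2 mm from equally tall neighbours or cheeks: no finger fits beside it.
- pack_toe (a point): Middle of the lower spine edge of the pack (x = -50 mm, z = 0 of the pack): the edge on which it tips.
- pack_top (a point): Middle of the upper back edge of the pack (x = +50 mm, z = 160 mm of the pack): hook a finger behind it and draw it towards the spine side.
- rack: Fixed grey rack for three upright items, centres at y = -49, 0, 49 mm. Origin: on the bench under the crease between floor and sloping front board, mid-width; x to the back, z up. Floor z = 10 mm, x 0 to 108. Side cheeks: outer faces y = +-86, x -2 to 108, up to z = 170 mm. Back board x 108 to 114, only up to z = 90 mm; above and behind it at least 40 mm of free space.
- rack_board (a point): Middle of the upper edge of the rack's sloping front board (rack x = -48, z = 67 mm). The board rises 75 mm from the crease (x = 0, z = 10) towards the rack's -x, 0.70 rad off vertical. The pack balances at 0.56 rad of tip; beyond, it falls by itself to lie with its spine on the board at 0.70 rad, toe in the crease, its upper half out in front of its neighbours.
- case_a: Tool case, black plastic, 100 x 46 x 160 mm like the pack but with a carry handle on top (68 mm long, 10 mm wide, up to z = 186 mm), 0.8 kg; stands in the rack. Origin: centre of underside. Leave it standing in the rack.
- case_b: A second such tool case with a carry handle, in the rack. Leave it standing in the rack.
- mat: Fixed black rubber mat 180 (x) x 150 (y) x 4 mm. Origin: centre of its underside.
- dock: Fixed grey charging dock: base 140 (x) x 110 (y) x 15 mm, origin centre of underside. At its -x end an upright channel, open at the top and to +x: end wall, inner face x = -53; two cheeks, inner faces y = +-29, outer +-43, reaching to x = -3; all up to z = 172 mm. They cover the spine half of a docked pack, so only its back half can be held as it goes in.
- dock_seat (a point): Where the middle of the pack's lower spine edge (pack_toe) belongs: foot of the dock's end wall, on top of the base plate; axes as the dock (docked, the pack's x axis points as the dock's).
- gauge_box: Closed wooden gauge box, 90 x 150 x 45 mm, on the far side of the bench; origin: centre of underside. Leave alone.
- oil: Clear oil bottle, 60 mm wide, 170 mm tall, on the far side; origin: centre of underside. Leave alone.
- wrench: Steel wrench lying at the robot's left; origin: middle, underside. Leave alone.
- mug: White mug, 80 mm wide, 90 mm tall, at the robot's right; origin: centre of underside. Leave alone.
- tin: Steel tin, 80 mm wide, 90 mm tall, beyond the mat; origin: centre of underside. Leave alone.
Things that resemble listed ones, but are neither listed nor needed, are in the scene too. Several things have the shape of the mat; the one meant has the colours described above.

How it is judged:
On the way, in this order (a step that is already met when the one before it is completed fails the run):
1. the pack is tipped forward in the rack, resting on the sloping front board (tip 0.6 to 0.8 rad) with its toe within 25 mm of the crease (angle between pack's own z axis and vertical between 0.6 and 0.8 rad and x of pack_toe in the frame of rack between -0.025 and 0.025 m and z of pack_toe in the frame of rack below 0.03 m), for 0.2 s.
2. the pack stands upright on the rubber mat, at rest and let go (angle between pack's own z axis and vertical below 0.08 rad and x of pack in the frame of mat between -0.075 and 0.075 m and y of pack in the frame of mat between -0.062 and 0.062 m and z of pack in the frame of mat between -0.004 and 0.012 m and contact force between the fingers and pack below 0.1 N and linear speed of pack below 0.03 m/s), for 0.3 s.
At the end, for the whole second after the job is handed in: Pack upright (0.08 rad), let go, at rest on the dock's base: lower spine edge within 12 mm of the end wall and 14 mm sideways of the seat, x axis within 0.25 rad of the dock's. Both tool cases upright (0.1 rad) on the rack floor, centres within 25 mm of mid-depth (x = 55 mm) (angle between pack's own z axis and vertical below 0.08 rad and x of pack_toe in the frame of dock_seat between -0.006 and 0.012 m and y of pack_toe in the frame of dock_seat between -0.014 and 0.014 m and z of pack_toe in the frame of dock_seat between -0.006 and 0.008 m and angle between the x axis of pack and the x axis of dock, either way round below 0.25 rad and x of pack in the frame of dock_seat above 0.03 m and linear speed of pack below 0.02 m/s and angle between each of case_a, case_b's own z axis and vertical below 0.1 rad and x of case_a in the frame of rack between 0.03 and 0.08 m and z of each of case_a, case_b in the frame of rack below 0.02 m and x of case_b in the frame of rack between 0.03 and 0.08 m); the robot touches nothing.
It fails at once if the pack falls over (tilts more than 1.2 rad) (angle between pack's own z axis and vertical above 1.2 rad).
It fails at once if the pack is dropped or thrown (faster than 1.3 m/s) (linear speed of pack above 1.3 m/s).
It fails at once if a tool case is tipped by more than 0.35 rad or moved by more than 50 mm (angle between any of case_a, case_b's own z axis and vertical above 0.35 rad or distance of any of case_a, case_b from where it was at the start of the episode above 0.05 m).
It fails at once if another thing on the bench is moved by more than 50 mm (distance of any of gauge_box, oil, wrench, mug, tin from where it was at the start of the episode above 0.05 m).
It also fails if it takes over 72 s, if anything falls off the work surface, if the arm or the gripper's body presses on something with over 40 N, if the wrist force passes 120 N, or if a joint passes its speed limit or range.

## Working session

There is one attempt and no reset: what is moved stays moved. The work goes in short steps, Python scripts to look and compute and a tool call to move; the robot and the scene stay as the last step left them, time stands still between calls to the robot, and variables do not carry over. Pictures are saved under pics/ and viewed, about 8 in all and at most 12, crops included, and the job is handed in when it is done.

Besides the shell and the picture viewer there is one more tool, called after "Request:" in YAML: its name, and indented under it one key for each argument. carry_out: Moves the arm, as the interface text tells. Shift numbers are shares of 0.4 m and turn numbers shares of 180 degrees, none past 1 either way. Its arguments: {"type":"object","properties":{"commands":{"type":"array"},"newtons":{"type":"number"}},"required":["commands"]}

```bash
mkdir -p pics; ls; cat > h.py <<'E'
import numpy as np, cv2, sys
from cell import bot
def snap(n,f,crop=None,k=1):
    im=bot.camera(n)[:,:,::-1].copy(); cv2.imwrite('pics/raw_'+f,im)
    if crop: x0,y0,x1,y1=crop; im=im[y0:y1,x0:x1]
    if k!=1: im=cv2.resize(im,None,fx=k,fy=k,interpolation=cv2.INTER_CUBIC)
    cv2.imwrite('pics/'+f,im)
def R(c):
    r=np.array(c['rotation'],float)
    return r if r.shape==(3,3) else cv2.Rodrigues(r)[0]
def pt(n,u,v,z):
    c=bot.get_calibration(n); d=R(c)@np.linalg.inv(c['mtx'])@[u,v,1]; o=np.array(c['xyz'])
    return o+d*(z-o[2])/d[2]
def pr(n,p):
    c=bot.get_calibration(n); q=np.array(c['mtx'])@R(c).T@(np.array(p)-c['xyz']); return q[:2]/q[2]
E
python3 - <<'E'
from h import *
np.set_printoptions(precision=4,suppress=True)
snap('top','t1.png',k=1.4); snap('scene','s1.png',k=1.4)
for n in ('top','scene','wrist'): print(n,bot.get_calibration(n))
print(bot.tips_ahead,bot.observe())
E
```

```text
pics
top {'mtx': array([[390.5512,   0.    , 275.637 ],
       [  0.    , 390.5512, 205.6744],
       [  0.    ,   0.    ,   1.    ]]), 'xyz': array([ 0.4339, -0.0202,  1.0625]), 'rotation': array([-2.2138,  2.1663, -0.0204])}
scene {'mtx': array([[434.8298,   0.    , 271.063 ],
       [  0.    , 434.8298, 215.544 ],
       [  0.    ,   0.    ,   1.    ]]), 'xyz': array([ 0.8161, -0.2327,  1.3644]), 'rotation': array([-2.5169, -1.3727,  0.1988])}
wrist {'mtx': array([[378.2433,   0.    , 279.2514],
       [  0.    , 378.2433, 208.3173],
       [  0.    ,   0.    ,   1.    ]]), 'xyz': array([ 0.3236, -0.5686,  0.3728]), 'rotation': array([ 2.4082, -1.5899, -0.2387])}
0.014 {'time_s': 0.1, 'qpos': array([ 1.0678,  0.3339,  0.0399,  1.4662, -0.0134,  1.3433, -0.0585]), 'qd': array([-0.0019, -0.0017,  0.0008, -0.0027,  0.0025, -0.0009, -0.0007]), 'joint_torque': array([  0.0033, -66.0023,   1.3699, -40.6477,   0.017 ,   0.009 ,
        -0.    ]), 'tcp_pos': array([ 0.2552, -0.5974,  0.2445]), 'tool_rot': array([-3.0763, -0.6297,  0.0006]), 'ft_force': array([ 0.465 , -0.1991, -0.2611]), 'ft_torque': array([-0.0327, -0.0264, -0.0194]), 'opening': 0.08557958484251607}
```

View pics/t1.png

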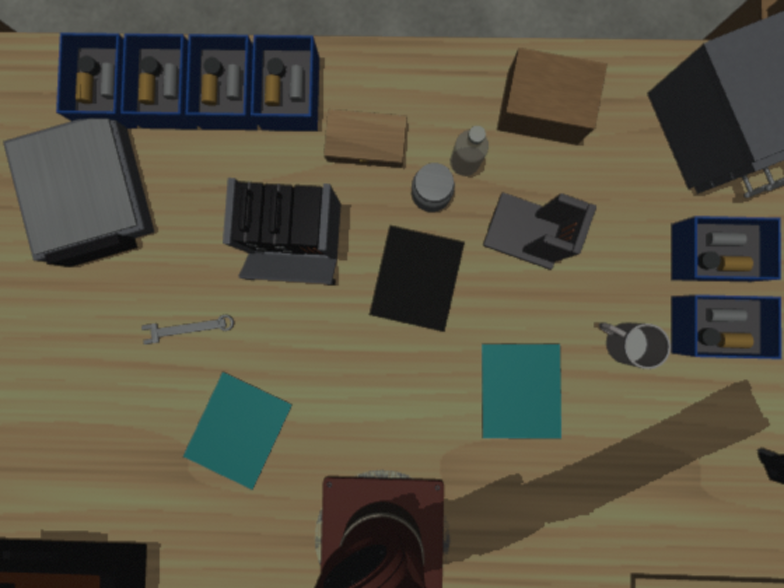

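View pics/s1.png

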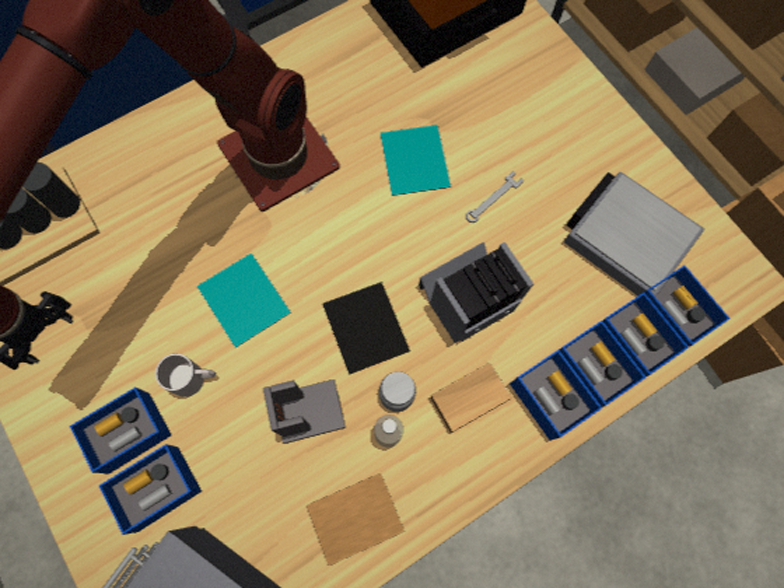

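The top view (1.4x) shows three items in the rack near (285,220): the left two at (252,212) and (275,212) have handles. The right one at (308,215) looks flat-topped, so it should be the pack. There are three mat shapes. The black one at (417,278) is the mat; (238,430) and (521,390) are teal. The dock is at (540,230), with its channel at the right. I'll confirm in an enlarged crop.

```bash
python3 - <<'E'
import cv2,numpy as np
im=cv2.imread('pics/raw_t1.png')
im=np.clip(im.astype(float)*1.8,0,255).astype('uint8')
a=im[120:210,155:255]; b=im[130:200,340:430]
a=cv2.resize(a,None,fx=4,fy=4,interpolation=cv2.INTER_CUBIC); b=cv2.resize(b,None,fx=4,fy=4,interpolation=cv2.INTER_CUBIC)
c=np.zeros((360,760,3),'uint8'); c[:,:400]=a; c[:280,400:]=b
cv2.imwrite('pics/c1.png',c)
E
```

```text
(no output)
```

View pics/c1.png

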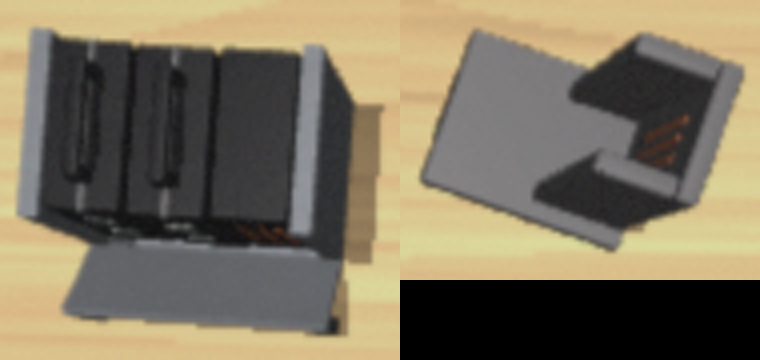

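```bash
cat > fit.py <<'E'
from h import *
from scipy.optimize import least_squares
def fit(n,obj,pix,x0):
    def f(p):
        c,s=np.cos(p[2]),np.sin(p[2]); return np.concatenate([pr(n,[p[0]+c*x-s*y,p[1]+s*x+c*y,z])-q for (x,y,z),q in zip(obj,pix)])
    r=least_squares(f,x0); print(np.round(r.x,4),'res',np.round(r.fun,1)); return r.x
E
python3 - <<'E'
from fit import *
A=lambda u,v:(155+u/4-.375,120+v/4-.375); B=lambda u,v:(340+(u-400)/4-.375,130+v/4-.375); T=lambda u,v:(u/1.4-.14,v/1.4-.14)
print('rack');fit('top',[(.108,.086,.17),(-.002,.086,.17),(.108,-.086,.17),(-.002,-.086,.17)],[A(32,30),A(20,215),A(325,45),A(312,235)],[.6,.15,0])
for q in [(65,315),(335,325)]: print('board edge',pt('top',*A(*q),.067))
for q in [(221,50),(300,55),(290,222),(210,218)]: print('packtop',pt('top',*A(*q),.17))
print('dock');fit('top',[(.07,-.055,.015),(.07,.055,.015),(-.07,.055,.015),(-.003,-.043,.172),(-.003,.036,.172)],[B(476,30),B(422,182),B(615,248),B(640,35),B(598,157)],[.6,-.2,1.17])
for q in [(742,65),(690,205)]: print(pt('top',*B(*q),.172))
print('mat');fit('top',[(.09,.075,.004),(.09,-.075,.004),(-.09,-.075,.004),(-.09,.075,.004)],[T(391,227),T(464,241),T(444,331),T(370,315)],[.6,0,-.2])
E
```

```text
rack
[ 0.5363  0.1849 -0.0401] res [-0.2 -0.4 -0.7  0.5  0.4  0.   0.4 -0.1]
board edge [0.4871103  0.27160677 0.067     ]
board edge [0.48433255 0.0977129  0.067     ]
packtop [0.63696278 0.15574241 0.17      ]
packtop [0.63483775 0.10984537 0.17      ]
packtop [0.53788708 0.1130015  0.17      ]
packtop [0.53929466 0.15926845 0.17      ]
dock
[ 0.5924 -0.2641  1.2475] res [-0.3 -0.5 -0.4 -0.1  1.   0.9  0.3 -1.1 -0.6  0.8]
[ 0.61338731 -0.33774423  0.172     ]
[ 0.5327972  -0.30899182  0.172     ]
mat
[ 0.4969 -0.0563 -0.1959] res [-1.1 -1.4  0.7  0.3  0.9  0.9 -0.5  0.3]
```

Request:
carry_out:
  commands:
    - [0, 0, 0.07, 0, -1]
    - [0, 0, 0.07, 0, -1]
    - [0.057, 0.101, 0, -0.0236, -1]
    - [0.057, 0.101, 0, -0.0236, -1]
    - [0.057, 0.101, 0, -0.0236, -1]
    - [0.057, 0.101, 0, -0.0236, -1]
    - [0.057, 0.101, 0, -0.0236, -1]
    - [0.057, 0.101, 0, -0.0236, -1]

```text
time_s: 1.1
tcp_pos: [0.3926, -0.3538, 0.301]
tool_rot: [-3.141, 0.068, 0.001]
ft_force: [1.0, -0.6, 0.4]
opening: 0.0003
```

Request:
carry_out:
  commands:
    - [0.057, 0.101, 0, 0, -1]
    - [0.057, 0.101, 0, 0, -1]
    - [0.057, 0.101, 0, 0, -1]
    - [0.057, 0.101, 0, 0, -1]
    - [0.057, 0.101, 0, 0, -1]
    - [0.057, 0.101, 0, 0, -1]
    - [0.057, 0.101, 0, 0, -1]
    - [0.057, 0.101, 0, 0, -1]

```text
time_s: 2.1
tcp_pos: [0.575, -0.0309, 0.301]
tool_rot: [3.141, -0.065, -0.001]
ft_force: [0.9, -0.1, -0.5]
opening: 0.0004
```

Request:
carry_out:
  commands:
    - [0.057, 0.101, 0, 0, -1]
    - [0.057, 0.101, 0, 0, -1]
    - [0.057, 0.101, 0, 0, -1]
    - [0.057, 0.101, 0, 0, -1]
    - [0, 0, 0, 0, -1]

```text
time_s: 2.72
tcp_pos: [0.6656, 0.1341, 0.2997]
tool_rot: [-3.139, 0.056, 0.004]
ft_force: [-0.9, -0.2, -0.2]
opening: 0.0004
```

```bash
python3 - <<'E'
from h import *
snap('wrist','w1.png',k=1.4)
im=np.clip(cv2.imread('pics/w1.png').astype(float)*1.6,0,255).astype('uint8')
c,s=np.cos(-.04),np.sin(-.04)
for x,y,z in [(.105,-.026,.17),(.105,-.072,.17),(.005,-.026,.17),(.005,-.072,.17),(.108,-.086,.17),(-.002,-.086,.17)]:
    u=pr('wrist',[.5363+c*x-s*y,.1849+s*x+c*y,z]); cv2.circle(im,tuple((u*1.4).astype(int)),3,(0,0,255),1); print(u*1.4)
cv2.imwrite('pics/w1.png',im)
E
```

```text
[347.91642354 331.05222462]
[436.05656971 331.21297071]
[351.75095006 492.84358906]
[431.42711094 492.99038952]
[463.12208173 325.87597626]
[455.22376273 503.20339009]
```

View pics/w1.png

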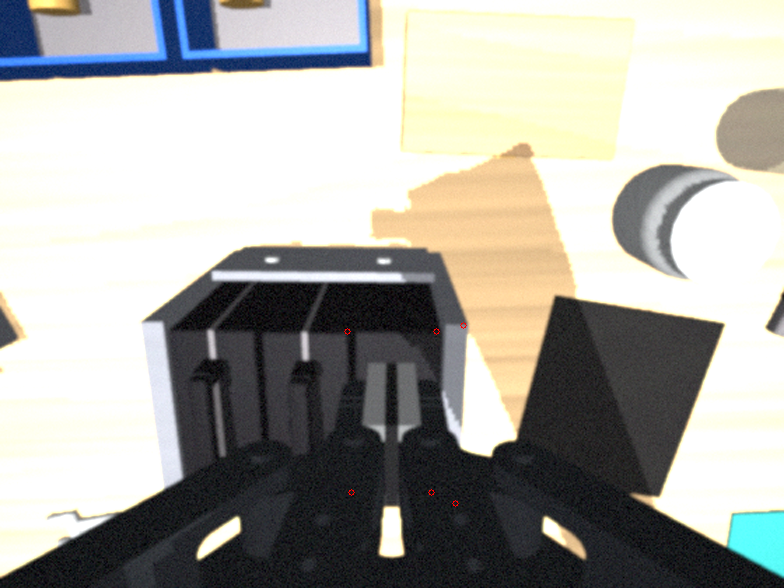

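The overlay fits: the predicted back edge (348–436, 331) lies on the pack's edge, and the shut fingers at x≈392 are centred on it. I'll lower them behind the pack and draw it forward.

Request:
carry_out:
  commands:
    - [0, -0.005, -0.065, 0, -1]
    - [0, 0, -0.065, 0, -1]
    - [0, 0, -0.065, 0, -1]
    - [0, 0, -0.065, 0, -1]
    - [0, 0, -0.065, 0, -1]
    - [0, 0, 0, 0, -1]

```text
time_s: 3.52
tcp_pos: [0.6645, 0.1254, 0.1692]
tool_rot: [3.139, -0.067, -0.006]
ft_force: [-0.6, -0.2, -0.1]
opening: 0.0002
```

Request:
carry_out:
  commands:
    - [-0.02, 0, 0, 0, -1]
    - [-0.02, 0, 0, 0, -1]
    - [-0.02, 0, 0, 0, -1]
    - [-0.02, 0, 0, 0, -1]
    - [0, 0, 0, 0, -1]

```text
time_s: 4.15
tcp_pos: [0.6335, 0.1276, 0.172]
tool_rot: [-3.141, 0.064, -0.002]
ft_force: [2.6, 0.2, 2.8]
opening: -0.0
```

Request:
carry_out:
  commands:
    - [-0.02, 0.01, 0, 0, -1]
    - [-0.02, 0, 0, 0, -1]
    - [-0.02, 0, 0, 0, -1]
    - [-0.02, 0, 0, 0, -1]
    - [0, 0, 0, 0, -1]

```text
time_s: 4.78
tcp_pos: [0.6005, 0.1315, 0.1708]
tool_rot: [3.141, -0.064, -0.003]
ft_force: [0.2, -0.4, 0.0]
opening: -0.0002
```

Request:
carry_out:
  commands:
    - [-0.02, 0, 0, 0, -1]
    - [-0.02, 0, 0, 0, -1]
    - [-0.02, 0, 0, 0, -1]
    - [-0.02, 0, 0, 0, -1]
    - [0, 0, 0, 0, -1]

```text
time_s: 5.4
tcp_pos: [0.569, 0.1315, 0.1712]
tool_rot: [3.141, -0.064, -0.001]
ft_force: [0.7, -0.1, -0.7]
opening: -0.0001
```

```bash
python3 - <<'E'
from h import *
im=bot.camera('scene')[:,:,::-1]; t=bot.camera('top')[:,:,::-1]
a=cv2.resize(im[155:255,280:400],(480,400),interpolation=cv2.INTER_CUBIC)
b=cv2.resize(t[120:220,155:230],(300,400),interpolation=cv2.INTER_CUBIC)
cv2.imwrite('pics/tip.png',np.clip(np.hstack([a,b])*1.6,0,255).astype('uint8')); print(bot.observe()['ft_force'])
E
```

```text
[ 0.42241099 -0.95113423 -0.24862856]
```

View pics/tip.png

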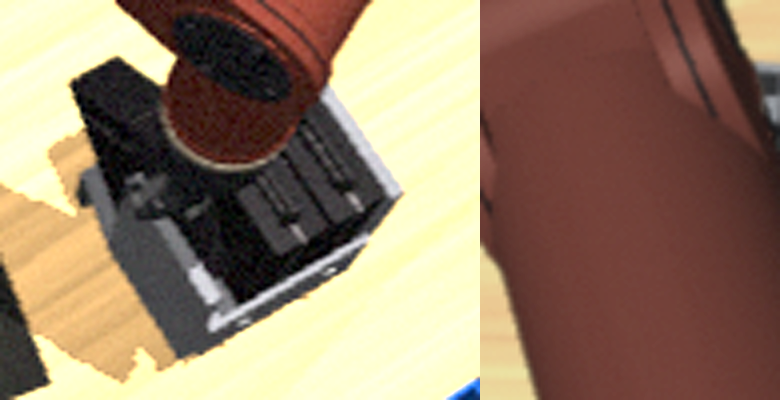

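The scene crop shows the pack leaning forward with its upper end out at (120,95), and both cases standing with their handles at (270,190) and (330,160). Next I'll lift, move over the front with the gripper open, and measure.

Request:
carry_out:
  commands:
    - [0, 0, 0.065, 0, -1]
    - [0, 0, 0.065, 0, -1]
    - [0, 0, 0.065, 0, -1]
    - [0, 0, 0.065, 0, -1]
    - [0, 0, 0.065, 0, -1]
    - [-0.08, 0.01, 0, 0, 1]
    - [-0.08, 0.01, 0, 0, 1]
    - [-0.08, 0, 0, 0, 1]

```text
time_s: 6.5
tcp_pos: [0.473, 0.1399, 0.3013]
tool_rot: [-3.141, 0.064, 0.0]
ft_force: [-0.2, 0.3, 0.6]
opening: 0.0542
```

Request:
carry_out:
  commands:
    - [-0.08, 0, 0, 0, 1]
    - [0, 0, 0, 0, 1]
    - [0, 0, 0, 0, 1]

```text
time_s: 6.88
tcp_pos: [0.4425, 0.1393, 0.3015]
tool_rot: [-3.141, 0.065, -0.001]
ft_force: [1.0, 0.7, -0.1]
opening: 0.0855
```

```bash
python3 - <<'E'
from h import *
snap('wrist','w2.png',k=1.4)
im=np.clip(cv2.imread('pics/w2.png').astype(float)*1.8,0,255).astype('uint8')
c,s=np.cos(-.04),np.sin(-.04); t=.7
for a,h in [(0,160),(100,160)]:
  for y in (-.026,-.072):
    x=(a*np.cos(t)-h*np.sin(t))/1e3; z=.01+(a*np.sin(t)+h*np.cos(t))/1e3
    u=pr('wrist',[.5363+c*x-s*y,.1849+s*x+c*y,z]); cv2.circle(im,tuple((u*1.4).astype(int)),3,(0,0,255),1); print(a,h,y,u*1.4)
cv2.imwrite('pics/w2.png',im); print(bot.observe()['tcp_pos'])
E
```

```text
0 160 -0.026 [350.70738621 283.39045738]
0 160 -0.072 [429.47763554 283.26318821]
100 160 -0.026 [335.35718217 152.50474281]
100 160 -0.072 [443.46304835 152.30857921]
[0.44258089 0.1393204  0.30135513]
```

View pics/w2.png

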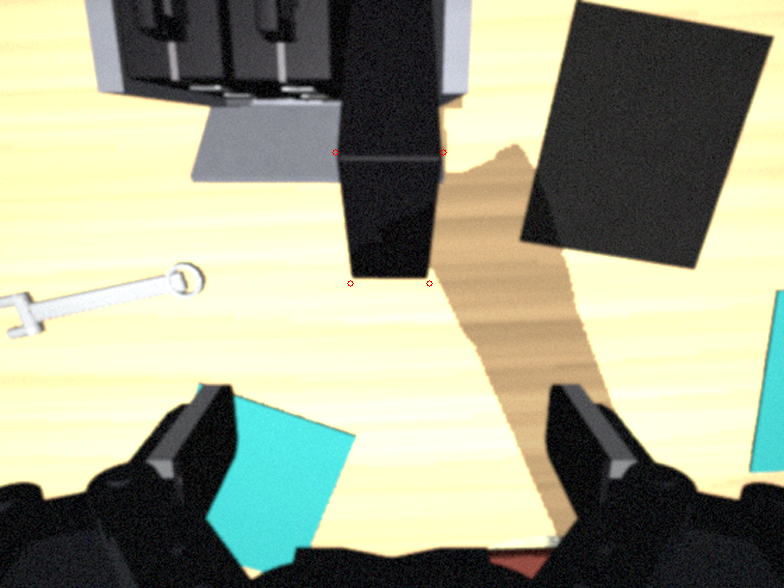

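The overlay matches a lean of about 0.7 rad. The predicted top edges at (351–429, 283) and (335–443, 153) were seen at y≈276 and 158, and the pack is centred at x≈390. Descending to take it by the spine side, near the top.

Request:
carry_out:
  commands:
    - [0.0375, 0, -0.06, 0, 1]
    - [0, 0, -0.07, 0, 1]
    - [0, 0, -0.07, 0, 1]
    - [0, 0, -0.07, 0, 1]
    - [0, 0, -0.07, 0, 1]
    - [0, 0, -0.04, 0, 1]
    - [0, 0, -0.03, 0, 1]
    - [0, 0, 0, 0, 1]
  newtons: 30

```text
time_s: 7.92
tcp_pos: [0.4567, 0.1395, 0.1369]
tool_rot: [-3.141, 0.064, 0.002]
ft_force: [-0.1, -0.0, 0.4]
opening: 0.0856
```

Request:
carry_out:
  commands:
    - [0, 0, 0, 0, -1]
    - [0, 0, 0, 0, -1]
    - [0, 0, 0, 0, -1]
    - [0, 0, 0, 0, -1]
    - [0, 0, 0, 0, -1]
  newtons: 30

```text
time_s: 8.55
tcp_pos: [0.4572, 0.1396, 0.1379]
tool_rot: [-3.141, 0.065, -0.002]
ft_force: [-1.1, -0.2, 5.5]
opening: 0.0454
```

Request:
carry_out:
  commands:
    - [-0.005, 0, 0.02, 0, -1]
    - [-0.01, 0, 0.03, 0, -1]
    - [-0.02, 0, 0.04, 0, -1]
    - [-0.02, 0, 0.05, 0, -1]
    - [-0.02, 0, 0.06, 0, -1]
    - [0, 0, 0, 0, -1]

```text
time_s: 9.3
tcp_pos: [0.427, 0.14, 0.2194]
tool_rot: [-3.141, 0.064, -0.006]
ft_force: [0.6, 0.3, -7.4]
opening: 0.0453
```

```bash
python3 - <<'E'
from h import *
a=bot.camera('scene')[:,:,::-1][130:270,240:400]; t=bot.camera('wrist')[:,:,::-1]
a=cv2.resize(a,(480,420),interpolation=cv2.INTER_CUBIC)
b=cv2.resize(t,(300,225)); o=np.zeros((420,780,3)); o[:,:480]=a; o[:225,480:]=b
cv2.imwrite('pics/lift.png',np.clip(o*1.6,0,255).astype('uint8')); print(bot.observe()['ft_force'],bot.observe()['ft_torque'])
E
```

```text
[ 0.98853118  0.51787163 -6.43560685] [0.35337341 0.16042743 0.15833892]
```

View pics/lift.png

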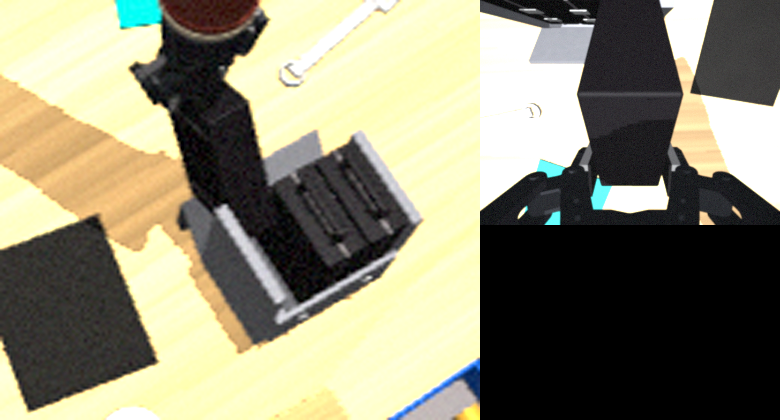

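The scene crop shows the pack gripped near its top at (205,100), clear of the board and still at about 0.7 rad. The load reads about 7 N. I'll raise it, carry it toward the mat, and yaw it there to the dock's heading.

Request:
carry_out:
  commands:
    - [0, 0, 0.063, 0, -1]
    - [0, 0, 0.063, 0, -1]
    - [0, 0, 0.063, 0, -1]
    - [0, 0, 0.063, 0, -1]
    - [0.02, -0.06, 0, 0, -1]
    - [0.03, -0.1, 0, 0, -1]
    - [0, -0.1, 0, 0, -1]
    - [0, -0.1, 0, 0, -1]
  newtons: 40

```text
time_s: 10.4
tcp_pos: [0.4464, -0.006, 0.3166]
tool_rot: [-3.141, 0.065, 0.004]
ft_force: [1.3, -0.3, -6.2]
opening: 0.0453
```

Request:
carry_out:
  commands:
    - [0, -0.1, 0, 0.02, -1]
    - [0, -0.1, 0, 0.05, -1]
    - [0, -0.1, 0, 0.05, -1]
    - [0, -0.08, 0, 0.05, -1]
    - [0, -0.05, 0, 0.05, -1]
    - [0, 0, 0, 0.05, -1]
    - [0, 0, 0, 0.05, -1]
    - [0, 0, 0, 0.05, -1]

```text
time_s: 11.4
tcp_pos: [0.4465, -0.1768, 0.3165]
tool_rot: [-2.655, -1.676, 0.003]
ft_force: [-0.2, 0.9, -5.9]
opening: 0.045
```

Request:
carry_out:
  commands:
    - [0, 0, 0, 0.04, -1]
    - [0, 0, 0, 0, -1]
    - [0, 0, 0, 0, -1]

```text
time_s: 11.78
tcp_pos: [0.4467, -0.1766, 0.3174]
tool_rot: [-2.553, -1.83, 0.001]
ft_force: [-0.3, -0.4, -6.6]
opening: 0.0455
```

```bash
python3 - <<'E'
from h import *
np.set_printoptions(precision=4,suppress=True)
a=bot.camera('scene')[:,:,::-1]; t=bot.camera('wrist')[:,:,::-1]
cv2.imwrite('pics/raw_m1s.png',a); 
a=cv2.resize(a[60:340,160:400],(480,560),interpolation=cv2.INTER_CUBIC)
b=cv2.resize(t,(320,240)); o=np.zeros((560,800,3)); o[:,:480]=a; o[:240,480:]=b
cv2.imwrite('pics/m1.png',np.clip(o*1.5,0,255).astype('uint8')); s=bot.observe(); print(s['ft_force'],s['ft_torque'],s['tcp_pos'],s['tool_rot'],s['qpos'])
E
```

```text
[-0.0195  0.7442 -6.8244] [-0.3303  0.1028 -0.0039] [ 0.4467 -0.1766  0.3178] [-2.5519 -1.8317  0.0006] [ 0.4216 -0.0354 -0.1335  1.7397 -0.0047  1.4375 -0.0369]
```

View pics/m1.png

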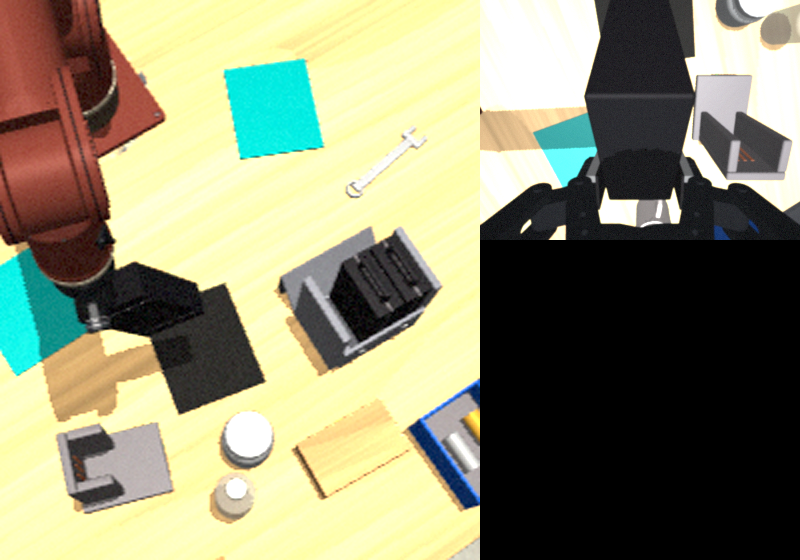

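```bash
cat > tilt.py <<'E'
from h import *
from scipy.optimize import least_squares
def tilt(pix,t0=.7,c=.0):
    s=bot.observe(); Rt=cv2.Rodrigues(np.array(s['tool_rot']))[0]; o=np.array(s['tcp_pos'])
    d=Rt[:,0]*[1,1,0]; d/=np.linalg.norm(d); e=np.array([-d[1],d[0],0])
    obj=[(c,.023,.16),(c,-.023,.16),(.1-c,.023-c,.16),(.1-c,-.023+c,.16)]
    def w(p,a,y,h): ct,st=np.cos(p[0]),np.sin(p[0]); return o+d*(p[1]+a*ct-h*st)+e*(y+p[3])+np.array([0,0,p[2]+a*st+h*ct])
    r=least_squares(lambda p:np.concatenate([pr('wrist',w(p,*q))-u for q,u in zip(obj,pix)]),[t0,.077,-.125,0])
    print('tilt, toe along d, toe dz, side',np.round(r.x,4),'res',np.round(r.fun,1)); 
E
python3 - <<'E'
from tilt import *
f=lambda u,v:((u-480)/.5714,v/.5714)
P=[f(602,197),f(680,197),f(587,96),f(692,96)]
tilt(P); tilt(P,c=.002)
E
```

```text
tilt, toe along d, toe dz, side [ 5.051e-01  4.680e-02 -1.507e-01 -2.000e-04] res [ 13.1   1.5 -16.9   1.5  -2.   -0.8   4.2  -0.9]
tilt, toe along d, toe dz, side [ 5.262e-01  5.390e-02 -1.424e-01 -2.000e-04] res [ 10.    1.2 -13.8   1.2  -1.5  -0.7   3.6  -0.7]
```

Fit is poor but suggests a lean of about 0.5–0.6 rad. I'll lower it close to the mat and relax the grip so it can swing down, watching the forces.

Request:
carry_out:
  commands:
    - [0, 0, -0.07, 0, -1]
    - [0, 0, -0.07, 0, -1]
    - [0, 0, -0.07, 0, -1]
    - [0, 0, -0.07, 0, -1]
    - [0, 0, -0.05, 0, -1]
    - [0, 0, -0.02, 0, -1]
    - [0, 0, 0, 0, -1]
    - [0, 0, 0, 0, -1]

```text
time_s: 12.88
tcp_pos: [0.4474, -0.1767, 0.1791]
tool_rot: [2.55, 1.833, 0.001]
ft_force: [-0.6, -0.9, -7.0]
opening: 0.0449
```

Request:
carry_out:
  commands:
    - [0, 0, 0, 0, -1]
    - [0, 0, 0, 0, -1]
    - [0, 0, 0, 0, -1]
    - [0, 0, 0, 0, -1]
  newtons: 20

```text
time_s: 13.38
tcp_pos: [0.4468, -0.1765, 0.1782]
tool_rot: [2.55, 1.834, 0.0]
ft_force: [-0.3, -0.0, -6.7]
opening: 0.0451
```

```bash
python3 - <<'E'
from h import *
for i in range(3):
    b=bot.camera('wrist')[:,:,::-1]; s=bot.observe(); print(np.round(s['ft_force'],2),np.round(s['ft_torque'],3),s['tcp_pos'])
cv2.imwrite('pics/raw_m2.png',b); a=bot.camera('scene')[:,:,::-1]
a=cv2.resize(a[160:300,170:300],(390,420),interpolation=cv2.INTER_CUBIC)
o=np.zeros((420,790,3)); o[:,:390]=a; o[:300,390:]=cv2.resize(b,(400,300))
cv2.imwrite('pics/m2.png',np.clip(o*1.6,0,255).astype('uint8'))
E
```

```text
[ 0.48  0.12 -7.01] [-0.328  0.088  0.044] [ 0.44676103 -0.17651863  0.17810746]
[-0.17 -0.08 -7.45] [-0.296  0.103 -0.021] [ 0.44675282 -0.17651128  0.17808939]
[ 0.85 -0.28 -7.25] [-0.336  0.133 -0.018] [ 0.44676751 -0.1764983   0.178095  ]
```

View pics/m2.png

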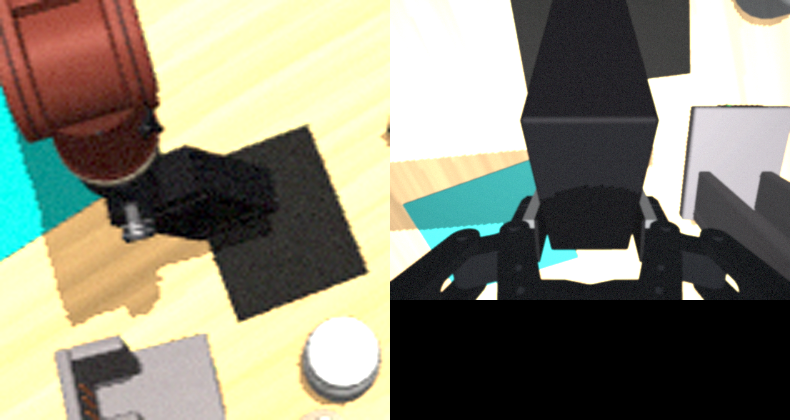

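```bash
python3 - <<'E'
from tilt import *
P=[(227,347),(336,347),(184,168),(375,168)]
tilt(P); tilt(P,c=.002)
E
```

```text
tilt, toe along d, toe dz, side [ 5.069e-01  4.710e-02 -1.500e-01 -2.000e-04] res [-0.5  0.1 -2.7  0.1  0.7 -0.   1.1 -0.1]
tilt, toe along d, toe dz, side [ 5.273e-01  5.410e-02 -1.419e-01 -2.000e-04] res [-3.6 -0.2  0.4 -0.2  1.3  0.1  0.4  0.1]
```

Good fit: the lean is about 0.52 rad, the toe is 50 mm ahead of the TCP along pack x and 146 mm below. Friction holds at 20 N, so I'll set the toe on the mat and draw the pack upright about it.

Request:
carry_out:
  commands:
    - [0.01, 0.035, 0, 0, -1]
    - [0.01, 0.035, -0.03, 0, -1]
    - [0, 0, -0.03, 0, -1]
    - [0, 0, -0.01, 0, -1]
    - [0, 0, 0, 0, -1]

```text
time_s: 14.2
tcp_pos: [0.4544, -0.1487, 0.1496]
tool_rot: [-2.55, -1.833, 0.001]
ft_force: [0.5, -0.1, -7.2]
opening: 0.045
```

Request:
carry_out:
  commands:
    - [0, 0, -0.008, 0, -1]
    - [0, 0, 0, 0, -1]

```text
time_s: 14.45
tcp_pos: [0.4551, -0.1494, 0.1482]
tool_rot: [2.55, 1.832, 0.0]
ft_force: [-2.9, -1.0, 4.7]
opening: 0.0452
```

Request:
carry_out:
  commands:
    - [0.005, 0.014, 0.004, 0, -1]
    - [0.005, 0.014, 0.004, 0, -1]
    - [0.005, 0.014, 0.003, 0, -1]
    - [0.005, 0.014, 0.003, 0, -1]
    - [0, 0, 0, 0, -1]

```text
time_s: 15.08
tcp_pos: [0.4636, -0.126, 0.1537]
tool_rot: [2.549, 1.834, 0.002]
ft_force: [-3.0, -1.4, 6.7]
opening: 0.0455
```

```bash
python3 - <<'E'
from h import *
b=bot.camera('wrist')[:,:,::-1]; s=bot.observe(); print(np.round(s['ft_force'],2),np.round(s['ft_torque'],3),s['tcp_pos'])
cv2.imwrite('pics/raw_m3.png',b)
g=cv2.GaussianBlur(b,(3,3),0).astype(float).sum(2)
r=g[60:360,275:285].mean(1); d=np.diff(r); i=np.argsort(-abs(d))[:14]; print(sorted((int(k)+60,round(float(d[k]),1)) for k in i))
r0=cv2.GaussianBlur(cv2.imread('pics/raw_m2.png'),(3,3),0).astype(float).sum(2)[60:360,275:285].mean(1); d=np.diff(r0); i=np.argsort(-abs(d))[:14]; print(sorted((int(k)+60,round(float(d[k]),1)) for k in i))
E
```

```text
[-4.04 -2.18  7.31] [-0.591  1.034  0.039] [ 0.46354193 -0.12615567  0.15365449]
[(138, 3.5), (139, 4.8), (140, 7.9), (141, 8.1), (142, 6.7), (143, 6.8), (219, 3.5), (252, -8.4), (253, -9.1), (254, -4.1), (282, -4.3), (283, -4.7), (292, 4.6), (358, 14.2)]
[(162, 11.1), (163, 15.0), (164, 13.9), (165, 10.6), (170, -8.9), (171, -10.9), (172, -10.3), (346, 21.6), (347, 76.5), (348, 142.3), (349, 166.4), (350, 120.3), (351, 50.4), (352, 11.4)]
```

Request:
carry_out:
  commands:
    - [0.002, 0.014, 0.004, 0, -1]
    - [0.004, 0.014, 0.002, 0, -1]
    - [0.005, 0.014, 0.001, 0, -1]
    - [0.005, 0.014, 0, 0, -1]
    - [0, 0, 0, 0, -1]

```text
time_s: 15.75
tcp_pos: [0.4693, -0.1029, 0.1551]
tool_rot: [-2.549, -1.835, 0.0]
ft_force: [0.1, -0.5, -6.3]
opening: 0.0453
```

```bash
cat > look.py <<'E'
from h import *
import sys
b=bot.camera('wrist')[:,:,::-1]; s=bot.observe(); print(np.round(s['ft_force'],2),np.round(s['ft_torque'],3),s['tcp_pos'])
cv2.imwrite('pics/raw_%s.png'%sys.argv[1],b)
g=cv2.GaussianBlur(b,(3,3),0).astype(float).sum(2)
r=g[20:400,275:285].mean(1); d=np.diff(r); i=np.argsort(-abs(d))[:14]; print(sorted((int(k)+20,round(float(d[k]),1)) for k in i))
E
python3 look.py m4
```

```text
[-0.27 -0.6  -6.52] [-0.233  0.124  0.024] [ 0.46912525 -0.10340073  0.15510824]
[(20, -15.2), (21, -19.0), (22, -12.4), (360, 35.9), (361, 101.8), (362, 163.0), (363, 161.5), (364, 96.7), (365, 33.4), (394, -27.3), (395, -87.2), (396, -160.5), (397, -171.0), (398, -104.6)]
```

Request:
carry_out:
  commands:
    - [0, 0, -0.008, 0, -1]
    - [0, 0, 0, 0, -1]
    - [0.005, 0.014, 0, 0, -1]
    - [0.005, 0.014, 0, 0, -1]
    - [0.005, 0.014, 0, 0, -1]
    - [0.005, 0.014, -0.002, 0, -1]
    - [0, 0, 0, 0, -1]

```text
time_s: 16.68
tcp_pos: [0.4788, -0.0813, 0.1544]
tool_rot: [2.548, 1.833, 0.004]
ft_force: [-5.5, 1.2, 20.1]
opening: 0.0451
```

```bash
python3 look.py m5
```

```text
[-5.32  1.45 20.76] [0.235 1.975 0.009] [ 0.47874637 -0.08146508  0.15437886]
[(45, -47.9), (46, -114.7), (47, -161.5), (48, -133.4), (49, -61.8), (373, 52.8), (374, 127.3), (375, 179.4), (376, 147.2), (377, 66.7), (395, -87.7), (396, -160.6), (397, -172.0), (398, -108.9)]
```

Request:
carry_out:
  commands:
    - [-0.002, 0, 0.003, 0, -1]
    - [0, 0, 0, 0, -1]

```text
time_s: 16.98
tcp_pos: [0.4781, -0.0818, 0.1545]
tool_rot: [2.548, 1.832, 0.005]
ft_force: [-0.7, -0.4, 9.2]
opening: 0.0453
```

```bash
python3 look.py m6; python3 - <<'E'
import cv2,numpy as np
from h import *
b=cv2.imread('pics/raw_m6.png'); a=bot.camera('scene')[:,:,::-1]
a=cv2.resize(a[160:300,170:300],(390,420),interpolation=cv2.INTER_CUBIC)
o=np.zeros((420,790,3)); o[:,:390]=a; o[:300,390:]=cv2.resize(b,(400,300))
cv2.imwrite('pics/m6.png',np.clip(o*1.8,0,255).astype('uint8'))
E
```

```text
[-1.19  0.07  9.72] [-0.244  0.118 -0.05 ] [ 0.47809737 -0.08175617  0.15447449]
[(44, -42.3), (45, -104.9), (46, -158.9), (47, -140.6), (48, -69.5), (373, 64.0), (374, 135.0), (375, 175.5), (376, 138.0), (377, 59.9), (395, -87.3), (396, -161.6), (397, -172.8), (398, -108.6)]
```

View pics/m6.png

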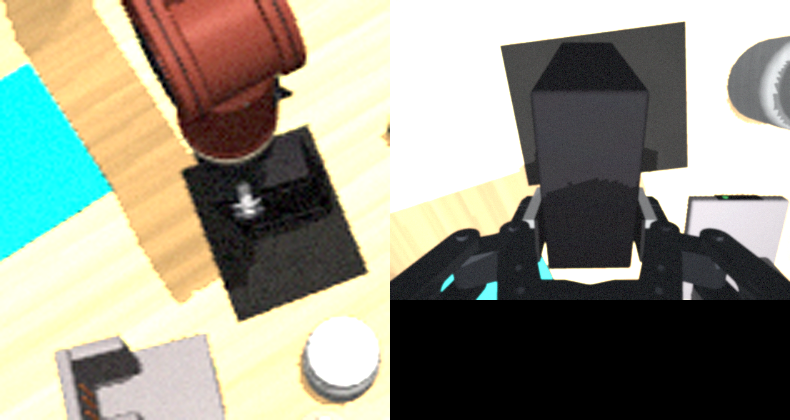

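```bash
python3 - <<'E'
from tilt import *
P=[(221,374),(337,374),(200,129),(361,129)]
tilt(P,.1); tilt(P,.1,c=.002)
E
```

```text
tilt, toe along d, toe dz, side [ 1.671e-01 -7.700e-03 -1.559e-01 -1.000e-04] res [ 1.6  0.3 -0.3 -0.1 -0.6 -0.1 -0.3 -0.2]
tilt, toe along d, toe dz, side [ 2.057e-01  1.700e-03 -1.492e-01 -1.000e-04] res [-1.3 -0.1  2.6 -0.5 -0.1  0.3 -0.8  0.2]
```

Request:
carry_out:
  commands:
    - [0.005, 0.014, 0, 0, -1]
    - [0.006, 0.017, -0.001, 0, -1]
    - [0.006, 0.017, -0.002, 0, -1]
    - [0.006, 0.017, -0.003, 0, -1]
    - [0, 0, 0, 0, -1]

```text
time_s: 17.7
tcp_pos: [0.4862, -0.0548, 0.1512]
tool_rot: [2.55, 1.835, 0.002]
ft_force: [-3.2, 2.5, 7.1]
opening: 0.0453
```

```bash
python3 look.py m7
```

```text
[-2.44  2.41  7.62] [0.312 0.956 0.006] [ 0.486218   -0.05487147  0.15127436]
[(88, -80.1), (89, -147.3), (90, -157.3), (91, -96.4), (92, -31.4), (385, 74.2), (386, 138.7), (387, 163.2), (388, 119.6), (389, 51.5), (395, -86.5), (396, -158.2), (397, -169.5), (398, -106.2)]
```

```bash
python3 - <<'E'
from h import *
s=bot.observe(); d=np.array([.315,.949,0]); o=np.array(s['tcp_pos'])
for g in [(27.5,152)]:
  for t in (.2,.1,.05,0,-.05,-.1):
    f=lambda a,h:pr('wrist',o+d*((a-g[0])*np.cos(t)-(h-g[1])*np.sin(t))/1e3+[0,0,((a-g[0])*np.sin(t)+(h-g[1])*np.cos(t))/1e3])[1]
    print(t,f(0,160),f(100,160),f(98,160))
b=cv2.imread('pics/raw_m7.png').astype(float).sum(2)[60:200,270:290].mean(1)
print(np.round(b[::3]).astype(int))
E
```

```text
0.2 362.94783232008655 110.70319907958407 118.01397191033178
0.1 367.0964985292957 102.9112194044655 110.01233307484438
0.05 368.9705512787474 100.26955306862804 107.22316747152985
0 370.6997366363869 98.3887253004178 105.17322662561233
-0.05 372.2754252234894 97.2132757773513 103.81150796792433
-0.1 373.68894189182515 96.68945233575957 103.08819060954768
[666 669 669 668 669 668 668 668 665 660 404 126 126 121  52  41  39  40
  43  54 107 162 182 177 183 180 178 176 177 175 174 176 174 174 171 170
 168 172 166 166 167 166 166 163 165 165 164]
```

Front and back edge rows (387, 121) are 266 px apart, which matches upright (≈0 rad). Releasing.

Request:
carry_out:
  commands:
    - [0, 0, 0.003, 0, -1]
    - [0, 0, 0, 0, 0.2]
    - [0, 0, 0, 0, 0.6]
    - [0, 0, 0, 0, 1]
    - [0, 0, 0, 0, 1]
    - [0, 0, 0, 0, 1]
    - [0, 0, 0, 0, 1]
    - [0, 0, 0, 0, 1]

```text
time_s: 18.75
tcp_pos: [0.4856, -0.0553, 0.1513]
tool_rot: [-2.55, -1.834, 0.0]
ft_force: [0.1, -0.9, -0.8]
opening: 0.0856
```

```bash
python3 look.py m8; python3 - <<'E'
import cv2,numpy as np
from h import *
b=cv2.imread('pics/raw_m8.png')
cv2.imwrite('pics/m8.png',np.clip(cv2.resize(b,None,fx=1.4,fy=1.4)*1.8,0,255).astype('uint8'))
E
```

```text
[ 0.41 -0.49 -0.97] [ 0.01  -0.012 -0.043] [ 0.48557194 -0.05530557  0.15131353]
[(86, -31.3), (87, -89.9), (88, -153.5), (89, -150.6), (90, -83.9), (381, 74.9), (382, 137.3), (383, 162.0), (384, 118.9), (385, 52.8), (395, -85.8), (396, -159.0), (397, -172.4), (398, -107.9)]
```

View pics/m8.png

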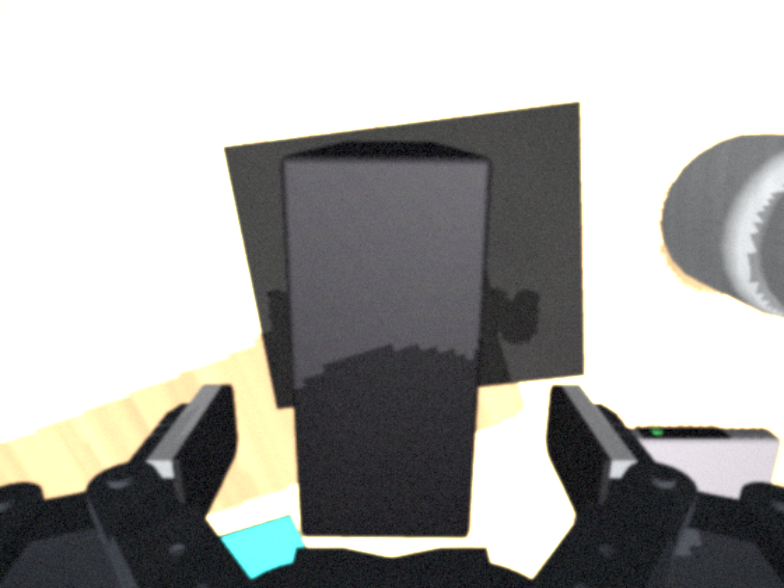

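Pack stands free and upright on the mat: top face corners at (302,535), (468,535), (284,159), (489,159), back face a thin foreshortened strip. I'll measure its pose.

```bash
python3 - <<'E'
from h import *
np.set_printoptions(precision=4,suppress=True)
s=bot.observe(); R3=cv2.Rodrigues(np.array(s['tool_rot']))[0]; print(s['tcp_pos'],R3[:,0],R3[:,1])
P=[pt('wrist',u/1.4,v/1.4,.164) for u,v in [(302,535),(468,535),(284,159),(489,159)]]
print(np.array(P)); f=(P[0]+P[1])/2; b=(P[2]+P[3])/2; d=b-f; print('len',np.linalg.norm(d),'yaw',np.arctan2(d[1],d[0]),'front',f,'back',b)
c=(f+b)/2; m=c-[.4969,-.0563,.164]; print('centre',c,'mat xy',m[0]*np.cos(.196)-m[1]*np.sin(.196),m[0]*np.sin(.196)+m[1]*np.cos(.196))
print('rel tcp along/side',(c-s['tcp_pos'])@R3[:,0],(c-s['tcp_pos'])@R3[:,1])
E
```

```text
[ 0.4856 -0.0553  0.1513] [0.3182 0.948  0.    ] [ 0.948  -0.3182 -0.    ]
[[ 0.454  -0.0749  0.164 ]
 [ 0.4958 -0.089   0.164 ]
 [ 0.4857  0.0166  0.164 ]
 [ 0.5269  0.0028  0.164 ]]
len 0.09690744970142522 yaw 1.240202340247441 front [ 0.4749 -0.0819  0.164 ] back [0.5063 0.0097 0.164 ]
centre [ 0.4906 -0.0361  0.164 ] mat xy -0.01009448823766046 0.018570064228864147
rel tcp along/side 0.019793696796618663 -0.001324233280778369
```

Pack is at (0.4906, -0.0361), well inside the mat, with yaw 1.240 against the dock's 1.2475. The oil bottle is close to the dock's open end, so I'll insert from above. Regrasping the back half.

Request:
carry_out:
  commands:
    - [0.019, 0.057, 0, 0, 1]
    - [0.019, 0.057, 0, 0, 1]
    - [0, 0, -0.02, 0, 1]
    - [0, 0, -0.02, 0, 1]
    - [0, 0, 0, 0, -1]
    - [0, 0, 0, 0, -1]
    - [0, 0, 0, 0, -1]
    - [0, 0, 0, 0, -1]
  newtons: 80

```text
time_s: 19.8
tcp_pos: [0.5008, -0.01, 0.1356]
tool_rot: [2.551, 1.834, 0.0]
ft_force: [-1.5, -0.2, 3.6]
opening: 0.0453
```

Request:
carry_out:
  commands:
    - [0, 0, 0, 0, -1]
    - [0, 0, 0.03, 0, -1]
    - [0, 0, 0.06, 0, -1]
    - [0, 0, 0.09, 0, -1]
    - [0, 0, 0.1, 0, -1]
    - [0, 0, 0.1, 0, -1]
    - [0, 0, 0.08, 0, -1]
    - [0, 0, 0.02, 0, -1]

```text
time_s: 20.8
tcp_pos: [0.5013, -0.0095, 0.3291]
tool_rot: [2.549, 1.834, 0.003]
ft_force: [0.1, 0.2, -7.2]
opening: 0.0451
```

Request:
carry_out:
  commands:
    - [0.043, -0.093, 0, 0.001, -1]
    - [0.042, -0.093, 0, 0.001, -1]
    - [0.042, -0.093, 0, 0, -1]
    - [0.042, -0.093, 0, 0, -1]
    - [0.042, -0.093, 0, 0, -1]
    - [0.042, -0.093, 0, 0, -1]
    - [0, 0, 0, 0, -1]
    - [0, 0, 0, 0, -1]

```text
time_s: 21.8
tcp_pos: [0.6016, -0.2321, 0.3254]
tool_rot: [-2.542, -1.841, 0.002]
ft_force: [0.5, 0.7, -5.7]
opening: 0.045
```

```bash
python3 - <<'E'
from h import *
np.set_printoptions(precision=4,suppress=True)
s=bot.observe(); R3=cv2.Rodrigues(np.array(s['tool_rot']))[0]; print(s['tcp_pos'],np.arctan2(R3[1,0],R3[0,0]),s['ft_force'],s['ft_torque'])
snap('wrist','d1w.png'); b=cv2.imread('pics/d1w.png'); a=bot.camera('scene')[:,:,::-1]; cv2.imwrite('pics/raw_d1s.png',a)
a=cv2.resize(a[230:350,150:280],(390,360),interpolation=cv2.INTER_CUBIC)
o=np.zeros((360,790,3)); o[:,:390]=a; o[:300,390:]=cv2.resize(b,(400,300)); 
cv2.imwrite('pics/d1.png',np.clip(o*1.8,0,255).astype('uint8'))
E
```

```text
[ 0.6016 -0.2321  0.3254] 1.2535902376236427 [ 0.4578  0.7354 -5.7014] [ 0.2612 -0.0883 -0.0132]
```

View pics/d1.png

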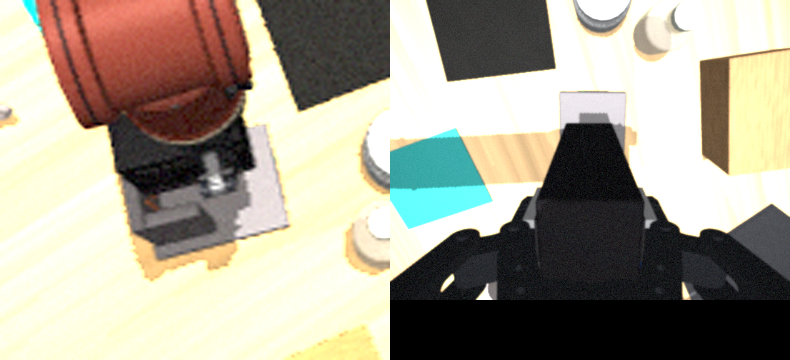

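The wrist view shows the dock's open-end corners at (560,92) and (626,92) in the right panel, with the pack held straight above and tin, bottle and mug clear. I'll check the dock pose from those corners.

```bash
python3 - <<'E'
from h import *
np.set_printoptions(precision=4,suppress=True)
b=cv2.imread('pics/d1w.png').astype(int).sum(2)
for r in (140,150): 
  d=np.diff(cv2.GaussianBlur(b[r-3:r+4,200:370].mean(0)[None].astype(np.float32),(5,1),0)[0]); i=np.argsort(-abs(d))[:8]; print(r,sorted((int(k)+200,int(d[k])) for k in i))
P=[pt('wrist',238.,129,.015),pt('wrist',330.4,129,.015)]; m=(P[0]+P[1])/2; e=P[1]-P[0]; yaw=np.arctan2(e[1],e[0])+np.pi/2
print(P,'w',np.linalg.norm(e),'mid',m,'yaw',yaw,'origin',m[:2]-.07*np.array([np.cos(1.2475),np.sin(1.2475)]))
E
```

```text
140 [(233, -16), (234, -44), (235, -62), (236, -51), (237, -19), (330, 41), (331, 51), (332, 35)]
150 [(234, -28), (235, -53), (236, -58), (237, -32), (329, 33), (330, 51), (331, 43), (332, 20)]
[array([ 0.5675, -0.1836,  0.015 ]), array([ 0.6678, -0.2164,  0.015 ])] w 0.10559066322191749 mid [ 0.6177 -0.2     0.015 ] yaw 1.2547838749079503 origin [ 0.5954 -0.2663]
```

Request:
carry_out:
  commands:
    - [0.006, -0.004, -0.02, 0, -1]
    - [0, 0, -0.06, 0, -1]
    - [0, 0, -0.06, 0, -1]
    - [0, 0, -0.06, 0, -1]
    - [0, 0, -0.06, 0, -1]
    - [0, 0, -0.06, 0, -1]
    - [0, 0, 0, 0, -1]

```text
time_s: 22.78
tcp_pos: [0.603, -0.2336, 0.1969]
tool_rot: [-2.541, -1.841, 0.004]
ft_force: [1.5, -0.6, -6.8]
opening: 0.0452
```

```bash
python3 - <<'E'
from h import *
s=bot.observe(); print(s['tcp_pos'],s['ft_force'],s['ft_torque'])
E
```

```text
[ 0.60302239 -0.23362508  0.1968943 ] [ 1.50732354 -0.59759034 -6.79301065] [0.18330416 0.04635081 0.03462782]
```

Request:
carry_out:
  commands:
    - [0, 0, -0.04, 0, -1]
    - [0, 0, -0.04, 0, -1]
    - [0, 0, -0.03, 0, -1]
    - [0, 0, 0, 0, -1]
    - [0, 0, 0, 0, -1]

```text
time_s: 23.4
tcp_pos: [0.6047, -0.2346, 0.1558]
tool_rot: [2.544, 1.842, 0.001]
ft_force: [0.3, 0.1, -6.1]
opening: 0.0452
```

Request:
carry_out:
  commands:
    - [-0.002, -0.005, 0, 0, -1]
    - [-0.002, -0.005, 0, 0, -1]
    - [0, 0, 0, 0, -1]

```text
time_s: 23.78
tcp_pos: [0.6027, -0.239, 0.1555]
tool_rot: [2.545, 1.841, 0.0]
ft_force: [-0.5, 0.4, -7.1]
opening: 0.0452
```

Request:
carry_out:
  commands:
    - [-0.002, -0.005, -0.01, 0, -1]
    - [0, 0, 0, 0, -1]

```text
time_s: 24.02
tcp_pos: [0.6015, -0.2407, 0.1507]
tool_rot: [-2.544, -1.841, 0.001]
ft_force: [-0.1, -1.0, -7.0]
opening: 0.0449
```

Request:
carry_out:
  commands:
    - [-0.002, -0.005, 0, 0, -1]
    - [0, 0, 0, 0, -1]

```text
time_s: 24.28
tcp_pos: [0.6015, -0.2411, 0.1511]
tool_rot: [-2.543, -1.843, -0.002]
ft_force: [1.3, 5.1, -8.2]
opening: 0.0453
```

Request:
carry_out:
  commands:
    - [-0.002, -0.005, 0, 0, -1]
    - [0, 0, 0, 0, -1]

```text
time_s: 24.52
tcp_pos: [0.6014, -0.2411, 0.1513]
tool_rot: [-2.54, -1.844, -0.004]
ft_force: [2.0, 9.9, -7.4]
opening: 0.0454
```

Wall contact (about 10 N along dock x). I'll ease off a little, lower to the base, and release.

Request:
carry_out:
  commands:
    - [0.002, 0.006, 0, 0, -1]
    - [0, 0, -0.006, 0, -1]
    - [0, 0, -0.004, 0, -1]
    - [0, 0, 0, 0, -1]

```text
time_s: 25.02
tcp_pos: [0.6019, -0.2413, 0.1478]
tool_rot: [2.544, 1.843, 0.002]
ft_force: [2.3, 5.8, -5.2]
opening: 0.0449
```

Request:
carry_out:
  commands:
    - [0, 0, -0.003, 0, -1]
    - [0, 0, 0, 0, -1]

```text
time_s: 25.28
tcp_pos: [0.602, -0.2414, 0.1468]
tool_rot: [2.543, 1.843, 0.003]
ft_force: [1.7, 6.5, -3.4]
opening: 0.0454
```

Request:
carry_out:
  commands:
    - [0, 0, -0.004, 0, -1]
    - [0, 0, -0.002, 0, -1]
    - [0, 0, 0, 0, -1]

```text
time_s: 25.65
tcp_pos: [0.6021, -0.2414, 0.1467]
tool_rot: [2.543, 1.842, 0.003]
ft_force: [-4.9, 8.5, 13.1]
opening: 0.0453
```

Request:
carry_out:
  commands:
    - [0, 0, 0.002, 0, -1]
    - [0, 0, 0, 0, 0.2]
    - [0, 0, 0, 0, 0.6]
    - [0, 0, 0, 0, 1]
    - [0, 0, 0, 0, 1]
    - [0, 0, 0, 0, 1]
    - [0, 0, 0, 0, 1]

```text
time_s: 26.52
tcp_pos: [0.6011, -0.2421, 0.1444]
tool_rot: [-2.545, -1.842, 0.0]
ft_force: [0.2, 0.7, -0.8]
opening: 0.0851
```

Request:
carry_out:
  commands:
    - [0, 0, 0.05, 0, 1]
    - [0, 0, 0.08, 0, 1]
    - [0, 0, 0.1, 0, 1]
    - [0, 0, 0.1, 0, 1]
    - [0, 0, 0.06, 0, 1]
    - [-0.12, 0.05, 0, 0, 1]
    - [-0.12, 0.05, 0, 0, 1]
    - [0, 0, 0, 0, 1]

```text
time_s: 27.52
tcp_pos: [0.5027, -0.2011, 0.3026]
tool_rot: [2.543, 1.842, 0.001]
ft_force: [0.1, 0.8, -0.2]
opening: 0.0851
```

```bash
python3 - <<'E'
from h import *
np.set_printoptions(precision=4,suppress=True)
w=bot.camera('wrist')[:,:,::-1]; t=bot.camera('top')[:,:,::-1]; cv2.imwrite('pics/endw.png',w); cv2.imwrite('pics/endt.png',t)
s=bot.observe(); print(s['tcp_pos'],s['ft_force'])
o=np.array([.5934,-.265]);d=np.array([np.cos(1.25),np.sin(1.25)]);e=np.array([-d[1],d[0]])
for n,im in (('wrist',w),('top',t)):
  for nm,x,y,z in [('top front',-.053,-.023,.175),('tf',-.053,.023,.175),('back',.047,-.023,.175),('bk',.047,.023,.175),('bottomback',.047,-.023,.015),('bb',.047,.023,.015)]:
    p=o+d*x+e*y; print(n,nm,pr(n,[*p,z]))
E
```

```text
[ 0.5053 -0.2022  0.3023] [ 0.3931 -0.4188 -0.1768]
wrist top front [442.572  309.1136]
wrist tf [382.9171 309.0517]
wrist back [461.207  182.3538]
wrist bk [394.9134 182.2017]
wrist bottomback [393.7086 149.3453]
wrist bb [351.8311 149.2357]
top top front [418.8086 152.0052]
top tf [412.2158 171.0268]
top back [376.936  137.4992]
top bk [370.3008 156.4246]
top bottomback [362.7903 150.3063]
top bb [357.1476 166.3635]
```

The viewer's limit is reached, so I'll check numerically by fitting the pack's top rectangle in the wrist picture.

```bash
python3 - <<'E'
import cv2,numpy as np
g=cv2.imread('pics/endw.png').astype(int).sum(2)//3
np.set_printoptions(linewidth=250)
print('cols',list(range(340,510,7)))
for r in range(120,360,9): print(r,' '.join('%3d'%v for v in g[r,340:510:7]))
E
```

```text
cols [340, 347, 354, 361, 368, 375, 382, 389, 396, 403, 410, 417, 424, 431, 438, 445, 452, 459, 466, 473, 480, 487, 494, 501, 508]
120 169 165 166 168 165 156 153 163 160 167 164 161 153 149 165 162 168 167 167 163 168 170 163 161 164
129  84  83  79  75  70  69  66  69  67  83  77  76  89 149 158 160 167 165 167 163 166 166 165 160 165
138 113 114 111 111 108 110 107 107 104 104 104 103 101 152 161 163 170 167 169 161 167 168 169 162 165
147 113 114 112 108 107 109 105 102 106 104 105 103 102 150 163 165 165 165 170 162 165 166 167 158 164
156 112 112  93   9   7   9   8   8   1  16  87 102 113 149 159 164 163 171 168 163 163 167 169 163 163
165 109 110  83  13   1   2   2   0  12   5  12   2  44 146 154 164 165 169 167 165 165 166 166 164 162
174 109 109  56   5   1  10   9   2   6   0  13   0   9  10   1  97 165 167 169 169 162 166 167 165 158
183  76 101  41  12   5   0   8  31  13  17  25  22  18  20  17  22  17  29 167 169 161 165 167 167 159
192  61  59   8   2   2   0   0  10  13  39  26  27  28  26  28  25  26  27 166 169 165 166 166 166 160
201  29  28  16   8   4   2   9  
[... 1138 characters left out ...]
  25  16  12   0  14  19  48  48  11  21  37  95  91 163 158 160 163 155 158
309 164 177 171  39  92  90  91  55   8   6  10   1  35  48  47  13  65  85  87 164 161 161 161 155 159
318 163 177 172  66  96  96  97  71  14   8   8   5   2  48  46  44   9  67  99 163 160 158 159 156 161
327 164 164 173 172 168 165 174 167  11  16   7  10   2   5  52  54  49  16 107 163 161 151 155 156 153
336 164 162 176 171 168 164 169 168  87   2  10  12   2  16  87  79   1   5  12   5  18 115 155 158 155
345 163 164 168 170 174 163 161 173 168   2   5  12  14  18  17   1  18  17   9  17  17   2  27 158 154
354 162 164 158 172 168 166 163 170 166 151  10   3   9  18  19  11  10   5  10  15   1   3   8  15  23
```

The pack's back top edge is at row ~181 (predicted 182), its sides run x≈396–461 (predicted 395–461), and its foot is at row ~150 (predicted 149). So it is upright and home. One quick comparison of the cases and other things against the first top picture, then I'll hand in.

```bash
python3 - <<'E'
import cv2
from h import *
a=cv2.imread('pics/raw_t1.png'); b=cv2.imread('pics/endt.png')
a2=cv2.imread('pics/raw_s1.png'); b2=cv2.imread('pics/raw_d1s.png')
B={'cases':(168,128,208,182),'wrench':(98,222,170,248),'mug':(422,228,482,266),'tin':(292,114,328,152),'oil':(320,88,352,128),'gauge':(230,76,292,120),'block':(352,32,436,104)}
for k,(x0,y0,x1,y1) in B.items():
    m=cv2.matchTemplate(b[y0-12:y1+12,x0-12:x1+12],a[y0:y1,x0:x1],cv2.TM_CCOEFF_NORMED); _,v,_,l=cv2.minMaxLoc(m); print(k,round(v,3),l[0]-12,l[1]-12)
bot.close_job()
E
```

```text
cases 0.998 0 0
wrench 0.998 0 0
mug 0.186 12 2
tin 1.0 0 0
oil 1.0 0 0
gauge 0.999 0 0
block 0.977 0 0
the job is handed in; nothing more can be done
```

```bash
python3 - <<'E'
import cv2
a=cv2.imread('pics/raw_t1.png'); b=cv2.imread('pics/endt.png'); s=cv2.imread('pics/raw_s1.png'); e=cv2.imread('pics/raw_d1s.png')
print(a[246,455],b[246,455],b[215:280:10,400:500:12].mean(2).astype(int))
x0,y0,x1,y1=108,250,156,286
m=cv2.matchTemplate(e[y0-12:y1+12,x0-12:x1+12],s[y0:y1,x0:x1],cv2.TM_CCOEFF_NORMED); print(cv2.minMaxLoc(m))
x0,y0,x1,y1=440,230,482,266
m=cv2.matchTemplate(b[y0-25:y1+25,x0-25:x1+25],a[y0:y1,x0:x1],cv2.TM_CCOEFF_NORMED); print(cv2.minMaxLoc(m))
E
```

```text
[121 125 123] [40 46 79] [[ 24  45  45  50  53  54  52  49  37]
 [ 34  40  46  51  54  54  51  48  51]
 [ 31  41  46  51  54  52  51  47  43]
 [ 36  42  47  53  55  53  51  46  42]
 [ 37  44  48  53  55  52  51  44 118]
 [ 39  45  49  55  55  53  50  42 134]
 [ 40  46  51  55  54  51  48  49 129]]
(-0.3410021960735321, 0.998974084854126, (21, 18), (12, 12))
(-0.2914591431617737, 0.26986438035964966, (50, 45), (47, 20))
```

The whole job is carried out and handed in, using about 28 s of the 72 s. No verdict was reported.

**What I did:**
- **Tipping:** I hooked the shut fingers behind the pack's top back edge and drew it forward onto the sloping board, to about 0.7 rad.
- **Mat:** I gripped it by the spine side and carried it to the black mat. There I drew it upright about its toe and let go.
- **Dock:** I took it again by the back half and lowered it into the channel. Then I pushed it along the base until it met the end wall at about 10 N, and let go.

**Last checks:**
- **Pack:** In the last wrist picture its edges lie within 1–4 px (about 1–3 mm) of the predicted docked pose. It looks upright, free and home against the end wall.
- **Cases and bench:** The top view shows both cases, the wrench, tin, oil bottle and gauge box unmoved, with template match of at least 0.98.
- **Mug:** The final top-view match failed (0.19) because the red arm hid the mug. The scene picture taken just before the docking shows it unmoved (0.999). I felt no stray contact, but could not confirm it afterwards.
- **In-hand tilt:** My first tilt fit over the mat was poor because of a misread corner. A second reading fixed it at about 0.52 rad.
- **Picture limit:** All 12 viewable pictures were used, so the end check was done numerically.

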